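# Set the television loudspeaker on the raised work stand

### The arm

A 7-joint arm with a two-finger parallel gripper is mounted at the origin on the work surface. World frame = base frame: x ahead of the robot, y to its left, z up, the work surface at z = 0. Lengths are in m, angles in rad, forces in N, time in s.
With the tool pointing down it reaches from about 0.425 to 0.95 m from the base axis. Payload 4.7 kg.
Tool frame: the origin (TCP) lies on the centre line of the jaws, within the pads' length; the fingertips stand 19 mm ahead of it and the grasp point (between the pads) is the TCP; z points along the fingers, y is the direction in which the jaws open and shut (so a half turn about z gives the same grasp; the last joint's range is limited). The gripper opens to 85 mm and grips with 20 to 120 N. Pads are 22 mm wide; open, the fingers measure 114 mm over their backs; the gripper's body (76 mm by 85 mm) begins 54 mm behind the grasp point. The pads swing forward as they close: fully open they stand 13 mm farther back than shut.
Start: joints at [1.205, 0.469, -0.049, 1.532, 0.024, 1.141, -0.082], TCP at [0.223, -0.637, 0.25] pointing down, gripper open.
Joint ranges: [-2.59, 2.59], [-0.33, 1.99], [-1.39, 1.29], [0.1, 2.45], [-1.04, 4.18], [0.21, 1.99], [-2.66, 2.66]. Speed limits (rad/s): [2.57, 2.57, 3.14, 3.14, 3.14, 3.14, 3.14].

### API

Orientations are given as [roll, pitch, yaw] about the fixed x, y, z axes, in that order (R = Rz(yaw) Ry(pitch) Rx(roll)).
In Python, from plant import bot gives the robot as it stands.
- The arm moves only by the tool jog_arm, never from a script. Its argument "rows" is a list that holds one entry, the list of rows, each a list of 7 numbers: the closure in counts, from 0 (fully open) to 255 (shut), then the shift along the tool's x, y, z in cm, then the turn, a rotation vector about the tool's x, y, z in degrees. In form: [[[jaw, dx, dy, dz, ax, ay, az], ...]]. A call has 1 to 10 rows; each row shifts and turns the pose as measured when the row begins, along the tool's axes as they then stand; what a row does not reach is not made up. A row lasts 1/8 s, in which the tool goes at most 62.5 mm and 10.7 degrees, less where a joint would pass 70% of its speed; a pose out of reach is approached as far as the arm can. A call is refused whole if a number of a shift passes 6.25 or a number of a turn 10.7, either way. A call with a gripper value outside its range is refused whole. The fingers move at their own pace and stop on an object; the grip force is fixed at half the most. Time passes only in rows, so rows that do not move let the fingers close. It gives the time, the measured TCP pose, the force and the opening at its end, in the units of the state.
- bot.sense(): the state, without advancing time (a new reading comes with each control period).
- bot.capture(name): name is "scene" or "top" or "wrist"; returns the picture (384x512x3 uint8, red, green, blue); there is no depth.
- bot.calibration(name): a dict with "fx", "fy", "cx", "cy" (pixels), "k1" (the pictures are not rectified: a ray, as slopes to the right and down, at radius r is drawn at 1 + k1 r^2 times it, then the intrinsics apply), "eye" and "orientation" of the camera in the world. Camera axes: x right, y down, z forward; pixel columns grow to the right and rows downward; lengths in m; the calibration is good to about 2 mm. A picture is of the moment at which its call begins: read the wrist's pose just before it. calibration takes no time and is no camera call; for the wrist camera it gives the pose at the moment of the call.
- bot.hand_in(): hands the job in, once; it reports no verdict.
The state is a dict: "clock": time; "joint_positions": joint angles; "qd": joint speeds; "joint_efforts": joint torques, N m; "tool_pos": TCP position; "orientation": TCP orientation; "ft_force": force on the tool from outside, world axes, zero at the start; "wrist_torque": the same for the moment, N m; "finger_gap": finger opening in m.
Only numpy, scipy, OpenCV 4.12 (cv2) and the standard library are available. Lean on these libraries where they do the work, as an engineer would, in place of code of your own. Each camera call takes 0.05 s, during which the arm holds its last target.

### The job

Three loudspeakers taken out of the opened television lie magnet up on the bench. Take the large one with the round frame and set it, still magnet up, level and centred on the rubber pad of the slim raised work stand, then let it go there; set it down, do not drop it. Leave the other two loudspeakers where they lie.

Things in the scene. Friction and masses are not known exactly. Their poses are not given: they have to be found in the camera images.
- speaker_magnet (a point): Large round loudspeaker, 350 g, to be moved: round flat dark frame 84 mm across, 4 mm thick; above it a black basket tapering to 44 mm at 16 mm up; on top a bright steel magnet can, 44 mm in diameter, 16 to 54 mm above the underside: grip across it, fingertips no lower than 16 mm above the underside. Starts flat on the bench. Point: centre of the can, on the axis, 37 mm above the underside; z up.
- stand_top (a point): The work stand, fixed to the bench: a round grey foot 90 mm across, a thin steel stem, and at its top a level round disc with a black rubber pad, 60 mm across, 90 mm above the bench. The point is the centre of the pad's upper face; z up. The loudspeaker's frame overhangs the pad by 12 mm all round when centred.
- square_magnet (a point): Bystander to be left alone: a loudspeaker like the large one (same basket and magnet can, 54 mm tall) but with a square frame, 78 mm by 78 mm. The point is the centre of its magnet can, 37 mm above its underside.
- small_magnet (a point): Bystander to be left alone: a small loudspeaker with a round frame only 56 mm across, magnet can 28 mm in diameter, 36 mm tall in all. The point is the centre of its magnet can, 24 mm above its underside.
Mind the look-alikes: they are no part of the job. What is shaped like the part that bears speaker_magnet but purple is not meant.

How it is judged:
By the outcome, as a careful person would: the job done as asked, in the order asked, and still so for the second after the job is handed in, with the robot touching nothing.
It also fails if it takes over 40 s, if anything falls off the work surface, if the arm or the gripper's body presses on something with over 40 N, if the wrist force passes 120 N, or if a joint passes its speed limit or range.

## Working session

There is one attempt and no reset: what is moved stays moved. The work goes in short steps, Python scripts to look and compute and a tool call to move; the robot and the scene stay as the last step left them, time stands still between calls to the robot, and variables do not carry over. Pictures are saved under pics/ and viewed, and the job is handed in when it is done.

Besides the shell and the picture viewer there is one more tool, called as name([rows], argument=value, ...), one row to a line, values as JSON. jog_arm: Moves the arm, as the interface text tells. Its arguments: {"type":"object","properties":{"rows":{"type":"array"}},"required":["rows"]}

```bash
ls; mkdir -p pics
python3 - <<'E'
from plant import bot
import cv2,numpy as np
s=bot.sense(); print({k:np.round(v,3).tolist() for k,v in s.items()})
for n in ("scene","top","wrist"):
    c=bot.calibration(n); im=bot.capture(n); cv2.imwrite(f"pics/{n}0.png",im[:,:,::-1]); print(n,c)
E
```

```text
pics
{'clock': 0.0, 'joint_positions': [1.205, 0.469, -0.049, 1.534, 0.024, 1.141, -0.082], 'qd': [0.001, 0.0, 0.0, 0.001, 0.002, -0.0, -0.001], 'joint_efforts': [-0.0, -51.031, -0.047, -23.771, 0.011, 0.008, 0.0], 'tool_pos': [0.223, -0.637, 0.249], 'orientation': [-3.14, 0.0, 0.337], 'ft_force': [-0.071, 0.601, -0.648], 'wrist_torque': [0.012, -0.033, -0.052], 'finger_gap': 0.085}
scene {'fx': 466.96978631223067, 'fy': 466.96978631223067, 'cx': 253.12342195975216, 'cy': 187.1683012743085, 'k1': -0.037441840425327604, 'eye': array([1.27822279, 0.41333596, 0.98092649]), 'orientation': array([-2.36630741, -0.00447959,  2.12209589])}
top {'fx': 402.81165869474717, 'fy': 402.81165869474717, 'cx': 256.5090755237805, 'cy': 187.4951953577195, 'k1': -0.08160806158803473, 'eye': array([ 0.47726555, -0.06251744,  1.02080746]), 'orientation': array([-3.10185961, -0.01511048, -1.58018503])}
wrist {'fx': 305.6801446197687, 'fy': 305.6801446197687, 'cx': 253.99624950702415, 'cy': 188.48171616013013, 'k1': -0.020006016092289493, 'eye': array([ 0.29225876, -0.61361228,  0.3737983 ]), 'orientation': array([ 2.85020905e+00,  1.39256598e-03, -1.23444231e+00])}
```

View pics/scene0.png

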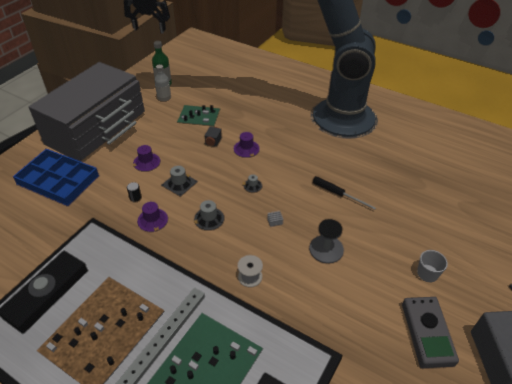

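View pics/top0.png

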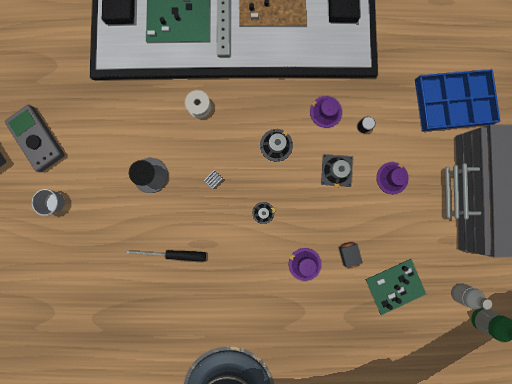

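View pics/wrist0.png

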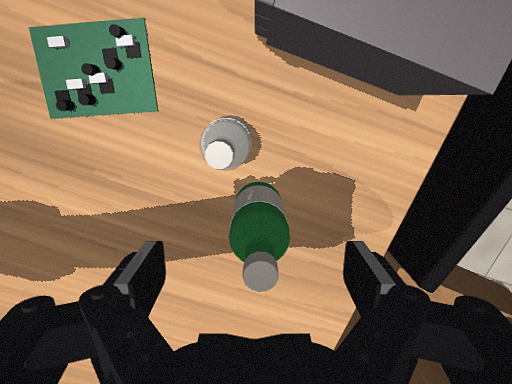

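The scene picture shows the grey round-frame speaker at (209,215), the square one at (179,180), the small one at (253,184), purple look-alikes, and the stand at (330,230). In the top picture they are at (277,144), (339,169), (264,212) and (143,173). The wrist camera shows only the bottles and a board.

Run:
```python
import cv2,numpy as np
def crop(n,x,y,w,k): 
    im=cv2.imread(f"pics/{n}0.png")[y-w:y+w,x-w:x+w]; return cv2.resize(im,None,fx=k,fy=k,interpolation=cv2.INTER_CUBIC)
r1=np.hstack([crop("top",277,144,25,8-2),crop("top",146,173,25,6)])
r2=np.hstack([crop("scene",209,213,25,6),crop("scene",328,236,25,6)])
cv2.imwrite("pics/crops.png",np.vstack([r1,r2])[:600])
```

```text
(no output)
```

View pics/crops.png

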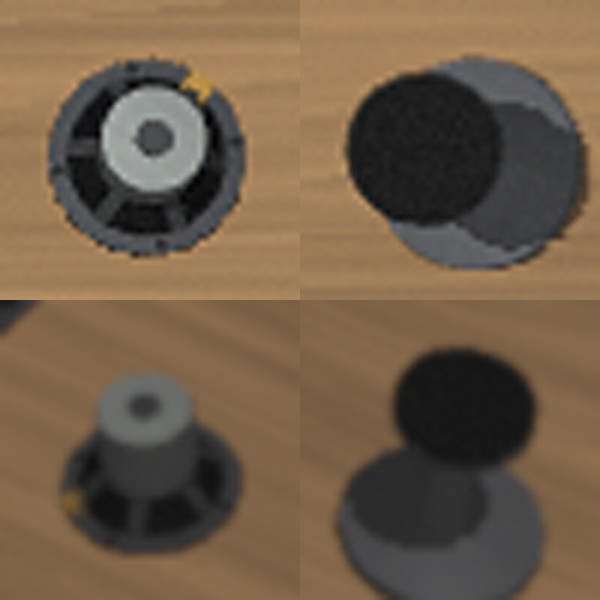

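The crops give these full-picture pixel positions. Top camera: can top (277.4,141.6), frame (276.1,144.8), pad (141.4,172.3). Scene camera: can top (207.8,205.6), frame (208.9,219), pad (330.1,228.3).

```bash
cat > h.py <<'E'
import numpy as np,cv2
from scipy.spatial.transform import Rotation as R
def ray(c,px):
    d=np.array([[(px[0]-c['cx'])/c['fx'],(px[1]-c['cy'])/c['fy']]])
    u=cv2.undistortPoints(d.reshape(1,1,2),np.eye(3),np.array([c['k1'],0,0,0.]))[0,0]
    return np.array(c['eye']),R.from_euler('xyz',c['orientation']).apply([u[0],u[1],1])
def tri(obs):
    A=np.zeros((3,3));b=np.zeros(3);L=[]
    for c,p in obs:
        o,d=ray(c,p);d/=np.linalg.norm(d);P=np.eye(3)-np.outer(d,d);A+=P;b+=P@o;L.append((o,P))
    x=np.linalg.solve(A,b);return x,[np.linalg.norm(P@(x-o)) for o,P in L]
def atz(c,p,z):
    o,d=ray(c,p);return o+d*(z-o[2])/d[2]
def proj(c,X):
    q=R.from_euler('xyz',c['orientation']).inv().apply(np.array(X)-c['eye']);u=q[:2]/q[2];u=u*(1+c['k1']*(u@u))
    return np.array([u[0]*c['fx']+c['cx'],u[1]*c['fy']+c['cy']])
E
python3 - <<'E'
from plant import bot
from h import *
t=bot.calibration("top");s=bot.calibration("scene")
for n,a,b,z in(("can",(277.4,141.6),(207.8,205.6),.054),("frame",(276.1,144.8),(208.9,219),.004),("pad",(141.4,172.3),(330.1,228.3),.09)):
    print(n,*[np.round(v,4) for v in tri([(t,a),(s,b)])],np.round(atz(t,a,z),4),np.round(atz(s,b,z),4))
for n,p,z in(("sq",(341.5,168),.054),("small",(263.5,212),.036)): print(n,np.round(atz(t,p,z),3))
E
```

```text
can [ 0.6254 -0.1276  0.0535] [0.0017 0.0017] [ 0.6262 -0.1291  0.054 ] [ 0.625  -0.1258  0.054 ]
frame [ 0.6257 -0.128  -0.0016] [0.0016 0.0016] [ 0.6257 -0.1291  0.004 ] [ 0.6287 -0.1235  0.004 ]
pad [0.5513 0.1926 0.0863] [0.0017 0.0017] [0.5518 0.1901 0.09  ] [0.5532 0.1949 0.09  ]
sq [ 0.561 -0.284  0.054]
small [ 0.456 -0.094  0.036]
```

jog_arm([
  [[0,0,0,-4,0,0,0],[0,4,-2.5,-3,0,0,0],[0,5,-3.15,0,0,0,0],[0,5,-3.15,0,0,0,0],[0,5,-3.15,0,0,0,0],[0,5,-3.15,0,0,0,0],[0,5,-3.15,0,0,0,0],[0,5,-3.15,0,0,0,0],[0,5,-3.15,0,0,0,0],[0,5,-3.15,0,0,0,0]],
])

```text
clock: 1.4
tool_pos: [0.5528, -0.2238, 0.3187]
orientation: [-3.138, 0.003, 0.323]
ft_force: [1.1, -0.6, 0.4]
finger_gap: 0.0852
```

Run:
```python
from plant import bot
import cv2,json
from h import *
bot.capture("wrist")
c=bot.calibration("wrist"); im=bot.capture("wrist"); cv2.imwrite("pics/w1.png",im[:,:,::-1])
json.dump({k:np.array(v).tolist() for k,v in c.items()},open("w1.json","w"))
print(bot.sense()['tool_pos'],bot.sense()['orientation'],proj(c,[.6255,-.128,.054]))
```

```text
[ 0.55603833 -0.21660334  0.3185147 ] [-3.13337351e+00 -9.60502935e-04  3.36778549e-01] [206.6673537   81.78897335]
```

View pics/w1.png

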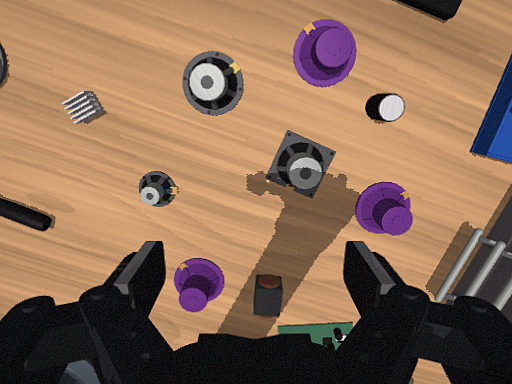

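The round speaker's can top is at (207,82), matching the projected (206.7,81.8). I'll go closer for a second view.

jog_arm([
  [[0,1.5,-2,4,0,0,0],[0,1.5,-2,4,0,0,0],[0,1,-2,3,0,0,0],[0,0,0,0,0,0,0]],
])

```text
clock: 2.0
tool_pos: [0.5741, -0.1451, 0.2058]
orientation: [-3.135, -0.0, 0.338]
ft_force: [0.4, -0.4, -0.0]
finger_gap: 0.0855
```

Run:
```python
from plant import bot
import cv2,json
from h import *
c=bot.calibration("wrist"); im=bot.capture("wrist"); cv2.imwrite("pics/w2.png",im[:,:,::-1])
json.dump({k:np.array(v).tolist() for k,v in c.items()},open("w2.json","w"))
print(bot.sense()['tool_pos'],bot.sense()['orientation'],proj(c,[.6255,-.128,.054]))
p=proj(c,[.6255,-.128,.054]).astype(int)
a=cv2.imread("pics/w1.png")[48:118,172:242]
print(p); 
cv2.imwrite("pics/w2c.png",cv2.resize(a,None,fx=8,fy=8,interpolation=cv2.INTER_CUBIC))
```

```text
[ 0.57498824 -0.14708378  0.20742382] [-3.13746957e+00 -2.48654899e-03  3.35069380e-01] [254.87726131 119.26540346]
[254 119]
```

View pics/w2.png

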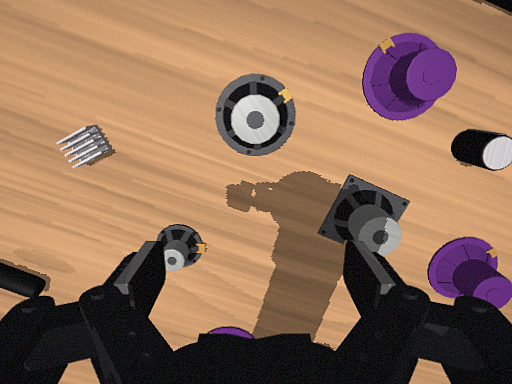

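View pics/w2c.png

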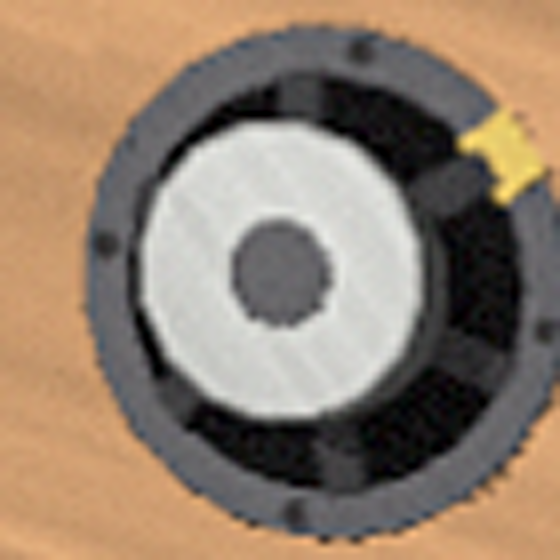

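jog_arm([
  [[0,3,0,2,0,0,0],[0,2.4,0,3,0,0,0],[0,0,0,2,0,0,0],[0,0,0,0,0,0,0],[0,0,0,0,0,0,0]],
])

```text
clock: 2.68
tool_pos: [0.6301, -0.1403, 0.1445]
orientation: [3.133, -0.011, 0.323]
ft_force: [0.5, -0.1, 0.3]
finger_gap: 0.0853
```

Run:
```python
from plant import bot
import cv2,json
from h import *
w1=json.load(open("w1.json"));w2=json.load(open("w2.json"))
print(tri([(w1,(206.6,81.4)),(w2,(255.5,119))]))
c=bot.calibration("wrist");im=bot.capture("wrist"); cv2.imwrite("pics/w3.png",im[:,:,::-1])
json.dump({k:np.array(v).tolist() for k,v in c.items()},open("w3.json","w"))
s=bot.sense();r=R.from_euler('xyz',s['orientation'])
print(s['tool_pos'],s['orientation'],r.inv().apply(np.array([.6255,-.128,.041])-s['tool_pos'])*100, r.as_rotvec())
print(proj(c,[.6255,-.128,.054]))
# tilt correction
```

```text
(array([ 0.62600813, -0.12834627,  0.05718044]), [np.float64(9.98820047713826e-05), np.float64(9.988200477137366e-05)])
[ 0.62993303 -0.1404979   0.14445347] [ 3.13320917 -0.01094367  0.32274457] [-0.13723064 -1.41253884 10.3329864 ] [3.09429924 0.5036413  0.01904304]
[233.93591715 201.49323425]
```

View pics/w3.png

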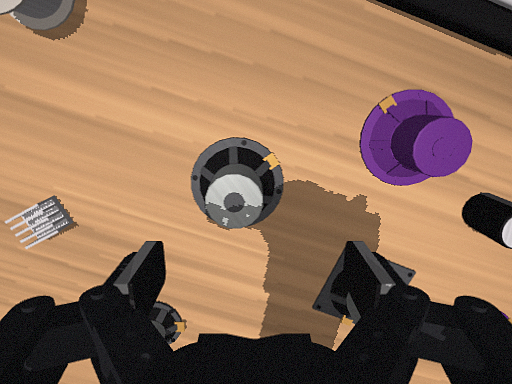

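In w3 the can top is at (234,202) and the projection gives (233.9,201.5), so the position agrees. I'll correct the lateral offset and the small tilt, then descend.

```bash
cat >> h.py <<'E'
def rel(s,pos,yaw=.335):
    r=R.from_euler('xyz',s['orientation']);T=R.from_euler('xyz',[np.pi,0,yaw])
    print('pose',np.round(s['tool_pos'],4),np.round(s['orientation'],4),'shift cm',np.round(r.inv().apply(np.array(pos)-s['tool_pos'])*100,2),'turn deg',np.round((r.inv()*T).as_rotvec(degrees=True),2),'F',np.round(s['ft_force'],1),'gap',s['finger_gap'],'t',s['clock'])
E
python3 -c "
from plant import bot
from h import *
rel(bot.sense(),[.6258,-.128,.041])"
```

```text
pose [ 0.6299 -0.1405  0.1445] [ 3.1332 -0.0109  0.3227] shift cm [-0.11 -1.4  10.33] turn deg [ 0.48 -0.62 -0.7 ] F [0.3 0.5 0.2] gap 0.08537376604584264 t 2.725
```

jog_arm([
  [[0,0,-1.4,1,0.5,-0.6,-0.7],[0,0,0,2,0,0,0],[0,0,0,0,0,0,0]],
])

```text
clock: 3.1
tool_pos: [0.6249, -0.1266, 0.114]
orientation: [3.141, -0.001, 0.336]
ft_force: [0.3, 0.4, -0.5]
finger_gap: 0.0853
```

```bash
python3 -c "
from plant import bot
from h import *
rel(bot.sense(),[.6258,-.128,.041])"
```

```text
pose [ 0.6249 -0.1266  0.114 ] [ 3.1414e+00 -9.0000e-04  3.3560e-01] shift cm [0.03 0.16 7.3 ] turn deg [ 0.01 -0.05  0.03] F [ 0.3  0.4 -0.5] gap 0.08526665602013984 t 3.1
```

jog_arm([
  [[0,0,0.15,2.5,0,0,0],[0,0,0,2.5,0,0,0],[0,0,0,1.5,0,0,0],[0,0,0,0,0,0,0]],
])

```text
clock: 3.6
tool_pos: [0.6264, -0.128, 0.0472]
orientation: [3.141, -0.002, 0.336]
ft_force: [-0.2, -0.7, -0.1]
finger_gap: 0.0854
```

```bash
python3 -c "
from plant import bot
from h import *
rel(bot.sense(),[.6258,-.128,.041])"
```

```text
pose [ 0.6264 -0.128   0.0472] [ 3.1407e+00 -2.1000e-03  3.3600e-01] shift cm [-0.06 -0.02  0.62] turn deg [ 0.05 -0.12  0.06] F [-0.2 -0.7 -0.1] gap 0.0854175760894002 t 3.6
```

jog_arm([
  [[0,-0.05,0,0.6,0,-0.1,0],[60,0,0,0,0,0,0],[100,0,0,0,0,0,0],[255,0,0,0,0,0,0],[255,0,0,0,0,0,0],[255,0,0,0,0,0,0],[255,0,0,0,0,0,0]],
])

```text
clock: 4.47
tool_pos: [0.6277, -0.1278, 0.0436]
orientation: [3.139, -0.004, 0.336]
ft_force: [0.1, 0.6, -0.1]
finger_gap: 0.0428
```

```bash
python3 -c "
from plant import bot
from h import *
rel(bot.sense(),[.6258,-.128,.041])"
```

```text
pose [ 0.6277 -0.1278  0.0436] [ 3.1391 -0.0044  0.3363] shift cm [-0.19 -0.04  0.26] turn deg [ 0.14 -0.25  0.08] F [ 0.1  0.6 -0.1] gap 0.0427513941418003 t 4.475
```

jog_arm([
  [[255,0,0,-2,0,0,0],[255,0,0,-4,0,0,0],[255,0,0,-5,0,0,0],[255,0,0,-4,0,0,0],[255,0,0,0,0,0,0]],
])

```text
clock: 5.1
tool_pos: [0.6256, -0.1284, 0.2003]
orientation: [3.139, -0.002, 0.336]
ft_force: [0.6, -0.2, -4.1]
finger_gap: 0.0428
```

Run:
```python
from plant import bot
import cv2
from h import *
s=bot.sense();rel(s,[.552,.192,.19])
for n in("wrist","scene"): cv2.imwrite(f"pics/{n}4.png",bot.capture(n)[:,:,::-1])
```

```text
pose [ 0.6256 -0.1284  0.2003] [ 3.1389e+00 -1.8000e-03  3.3630e-01] shift cm [  3.62 -32.67   0.95] turn deg [ 0.15 -0.11  0.08] F [ 0.6 -0.2 -4.1] gap 0.04283539813004261 t 5.1
```

View pics/wrist4.png

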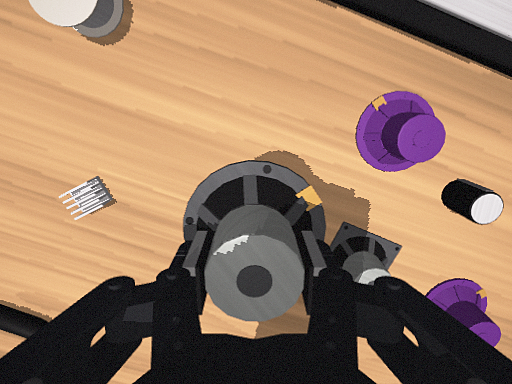

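View pics/scene4.png

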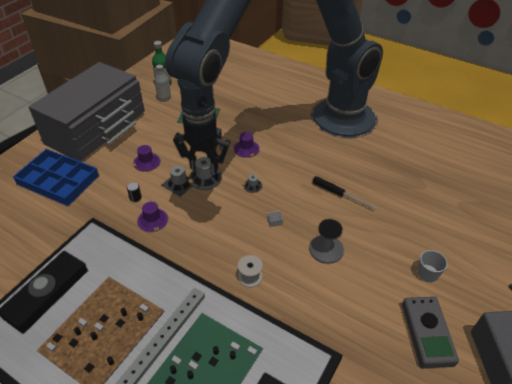

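The speaker is held (gap 42.8 mm, about −4 N on the wrist). The wrist picture shows the can top at about (254,280), and both bystanders are undisturbed. I'll move beside the stand to measure the pad with the wrist camera.

jog_arm([
  [[255,-0.5,-3,-0.3,0,0,0],[255,-0.6,-5,0,0,0,0],[255,-0.6,-5,0,0,0,0],[255,-0.6,-5,0,0,0,0],[255,-0.6,-5,0,0,0,0],[255,-0.6,-5,0,0,0,0],[255,-0.6,-3,0,0,0,0],[255,0,0,0,0,0,0],[255,0,0,0,0,0,0]],
])

```text
clock: 6.32
tool_pos: [0.4664, 0.1544, 0.1828]
orientation: [-3.134, 0.04, 0.335]
ft_force: [0.5, 0.2, -3.2]
finger_gap: 0.0424
```

Run:
```python
from plant import bot
import cv2,json
from h import *
s=bot.sense();rel(s,[.552,.192,.16])
c=bot.calibration("wrist");cv2.imwrite("pics/w5.png",bot.capture("wrist")[:,:,::-1])
json.dump({k:np.array(v).tolist() for k,v in c.items()},open("w5.json","w"))
print(proj(c,[.552,.192,.09]))
```

```text
pose [0.4664 0.1544 0.1828] [-3.1343  0.0399  0.3349] shift cm [ 9.4  -0.73  1.92] turn deg [-0.42  2.29 -0.02] F [ 0.5  0.2 -3.2] gap 0.042360938766914255 t 6.325
[241.98182444  58.8773815 ]
```

View pics/w5.png

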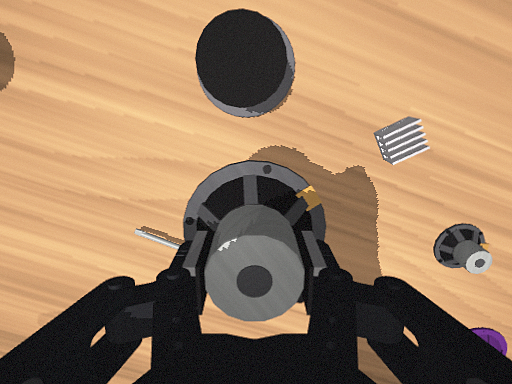

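The pad is centred at about (242,58.5), and the projection of (.552,.192,.09) falls at (242,58.9). I'll correct the 2.3° tilt and take a second view.

jog_arm([
  [[255,1,0,-1,-0.4,2.3,0],[255,1.5,0,-0.7,0,0,0],[255,0,0,0,0,0,0]],
])

```text
clock: 6.75
tool_pos: [0.4932, 0.1601, 0.2002]
orientation: [3.141, -0.004, 0.329]
ft_force: [-0.3, 0.2, -3.3]
finger_gap: 0.0424
```

Run:
```python
from plant import bot
import cv2,json
from h import *
s=bot.sense();rel(s,[.552,.192,.16])
c=bot.calibration("wrist");im=bot.capture("wrist")[:,:,::-1];cv2.imwrite("pics/w6.png",im)
json.dump({k:np.array(v).tolist() for k,v in c.items()},open("w6.json","w"))
print(proj(c,[.552,.192,.09]))
a=cv2.imread("pics/w5.png")[0:130,180:310];b=im[0:130,180:310]
cv2.imwrite("pics/w6c.png",cv2.resize(np.hstack([a,b]),None,fx=3,fy=3,interpolation=cv2.INTER_CUBIC)); cv2.imwrite("pics/w6d.png",cv2.resize(im[150:340,170:340],None,fx=3,fy=3,interpolation=cv2.INTER_CUBIC))
```

```text
pose [0.4932 0.1601 0.2002] [ 3.1408 -0.0043  0.3286] shift cm [ 6.58 -1.13  4.05] turn deg [ 0.05 -0.25 -0.37] F [-0.3  0.2 -3.3] gap 0.042420824187630074 t 6.75
[237.32611816 107.54543348]
```

View pics/w6c.png

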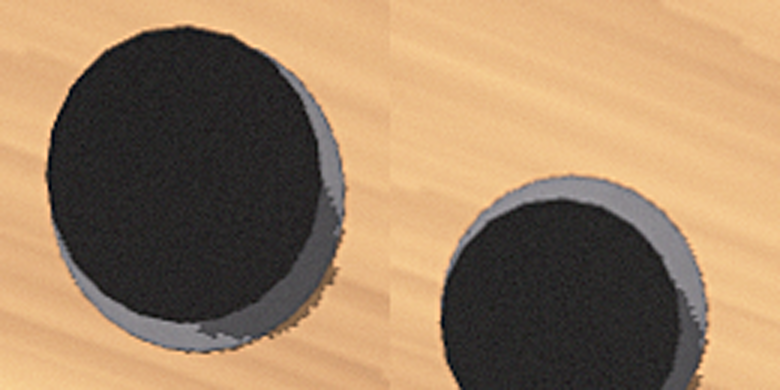

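View pics/w6d.png

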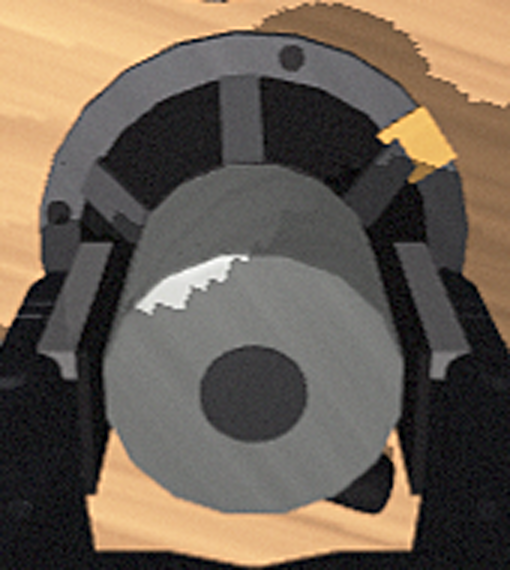

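Run:
```python
from plant import bot
import cv2,json
from h import *
from scipy.optimize import least_squares
w5=json.load(open("w5.json"));w6=json.load(open("w6.json"))
th=np.linspace(0,2*np.pi,90)
ctr=[]
E=[]
for n,c,box in(("w5",w5,(185,0,300,125)),("w6",w6,(180,50,300,160))):
    im=cv2.imread(f"pics/{n}.png");x0,y0,x1,y1=box
    m=(cv2.GaussianBlur(im,(3,3),0)[y0:y1,x0:x1].max(2)<54).astype(np.uint8)
    k,l,st,ce=cv2.connectedComponentsWithStats(m);i=1+np.argmax(st[1:,4]);mm=(l==i).astype(np.uint8)
    mm=cv2.morphologyEx(mm,cv2.MORPH_OPEN,np.ones((9,9)))
    ct=max(cv2.findContours(mm,0,1)[0],key=cv2.contourArea)
    e=cv2.fitEllipse(ct);print(n,e[0][0]+x0,e[0][1]+y0,e[1],st[i])
    E.append((e[0][0]+x0,e[0][1]+y0))
def ell(c,P):
    q=np.array([proj(c,p) for p in P]).astype(np.float32);return np.array(cv2.fitEllipse(q)[0])
def f(p):
    P=np.c_[p[0]+.03*np.cos(th),p[1]+.03*np.sin(th),p[2]+0*th]
    return np.r_[ell(w5,P)-E[0],ell(w6,P)-E[1]]
r=least_squares(f,[.552,.192,.09],x_scale=.01,diff_step=1e-3);print("pad",r.x,r.fun)
g=lambda p:f([p[0],p[1],.09]);r=least_squares(g,[.552,.192],diff_step=1e-3);print("pad z fixed",r.x,r.fun)
# can in tool frame
s=bot.sense();T=R.from_euler('xyz',s['orientation']);print(s['tool_pos'])
def h(p):
    P=T.apply(np.c_[p[0]+.022*np.cos(th),p[1]+.022*np.sin(th),-.0104+0*th])+s['tool_pos']
    q=np.array([proj(w6,x) for x in P]);return np.array([q[:,0].min()-(170+104/3),q[:,0].max()-(170+402/3),q[:,1].max()-(150+514/3),q[:,1].min()-(150+254/3)])
r=least_squares(h,[0,0],x_scale=.01,diff_step=1e-3);print("can in tool",r.x,r.fun)
```

```text
w5 241.04930877685547 58.01700210571289 (89.01119232177734, 96.39684295654297) [  11   10   91   97 6884]
w6 236.48982620239258 107.1610221862793 (77.1379623413086, 80.07145690917969) [  18   17   79   81 4970]
pad [0.55103937 0.19237133 0.08941704] [ 0.0022049   0.00014114 -0.00252151 -0.00014114]
pad z fixed [0.55102782 0.19233677] [ 0.00487518 -0.04033661 -0.00534439  0.04838181]
[0.49206811 0.1596705  0.1997297 ]
can in tool [-0.0015039  0.0011364] [-1.40283667  1.40283213  1.33005564 -0.94319699]
```

```bash
python3 -c "
from plant import bot
from h import *
rel(bot.sense(),[.5524,.1935,.165])"
```

```text
pose [0.4921 0.1597 0.1997] [ 3.1406e+00 -2.2000e-03  3.2870e-01] shift cm [ 6.79 -1.26  3.49] turn deg [ 0.06 -0.13 -0.36] F [-0.3  0.3 -4.2] gap 0.04270636197290947 t 6.8
```

jog_arm([
  [[255,2.5,-0.5,0.5,0,0,0],[255,2.5,-0.5,1,0,0,0],[255,1.8,-0.3,1,0,0,0],[255,0,0,0,0,0,0],[255,0,0,0,0,0,0]],
])

```text
clock: 7.42
tool_pos: [0.5514, 0.1908, 0.1733]
orientation: [3.138, 0.001, 0.325]
ft_force: [0.5, 0.4, -3.6]
finger_gap: 0.0425
```

```bash
python3 -c "
from plant import bot
from h import *
rel(bot.sense(),[.5524,.1935,.155])"
```

```text
pose [0.5514 0.1908 0.1733] [3.138e+00 1.300e-03 3.248e-01] shift cm [ 0.18 -0.23  1.83] turn deg [ 0.2   0.07 -0.59] F [ 0.5  0.4 -3.6] gap 0.04254488631731327 t 7.425
```

jog_arm([
  [[255,0.2,-0.2,1.0,0.2,0,-0.5],[255,0,0,0.8,0,0,0],[255,0,0,0,0,0,0]],
])

```text
clock: 7.8
tool_pos: [0.5515, 0.1922, 0.1545]
orientation: [3.141, 0.002, 0.333]
ft_force: [-0.5, -0.5, -3.0]
finger_gap: 0.0422
```

Run:
```python
from plant import bot
import cv2
from h import *
rel(bot.sense(),[.5524,.1935,.136])
t=bot.capture("top")[:,:,::-1];sc=bot.capture("scene")[:,:,::-1]
f=lambda im,x,y,w:cv2.resize(im[y-w:y+w,x-w:x+w],None,fx=6,fy=6,interpolation=cv2.INTER_CUBIC)
cv2.imwrite("pics/c7.png",np.hstack([f(t,143,173,33),f(sc,328,225,33)]))
```

```text
pose [0.5515 0.1922 0.1545] [3.1409e+00 2.0000e-03 3.3350e-01] shift cm [ 0.14 -0.09  1.85] turn deg [ 0.04  0.11 -0.09] F [-0.5 -0.5 -3. ] gap 0.04215203542231351 t 7.8
```

View pics/c7.png

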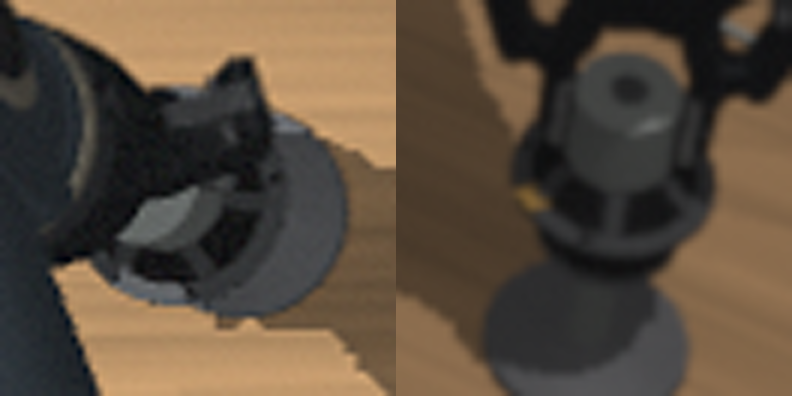

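The frame hangs about 20 mm above the pad and is close to centred: in the scene crop the frame spans columns 512–713 and the pad 540–672. I'll apply the remaining correction and lower it.

jog_arm([
  [[255,0.15,-0.1,0.6,0,0.1,0],[255,0,0,0.6,0,0,0],[255,0,0,0.2,0,0,0]],
])

```text
clock: 8.28
tool_pos: [0.5536, 0.1943, 0.1409]
orientation: [3.141, -0.003, 0.334]
ft_force: [0.5, -0.3, -3.1]
finger_gap: 0.0428
```

Run:
```python
from plant import bot
import cv2
from h import *
rel(bot.sense(),[.5524,.1935,.1336])
c=bot.calibration("scene")
for d in([0,0,0],[.01,0,0],[0,.01,0],[0,0,.01]): print(proj(c,np.array([.551,.1924,.09])+d))
sc=bot.capture("scene")[:,:,::-1]
cv2.imwrite("pics/c8.png",cv2.resize(sc[190:260,295:365],None,fx=8,fy=8,interpolation=cv2.INTER_CUBIC))
```

```text
pose [0.5536 0.1943 0.1409] [ 3.1411e+00 -2.7000e-03  3.3350e-01] shift cm [-0.14  0.04  0.73] turn deg [ 0.03 -0.16 -0.09] F [ 0.5 -0.3 -3.1] gap 0.04281540749552556 t 8.275
[329.55602792 227.29445381]
[327.82301715 229.97443838]
[333.24937125 228.94730984]
[330.0529793  224.69331653]
```

View pics/c8.png

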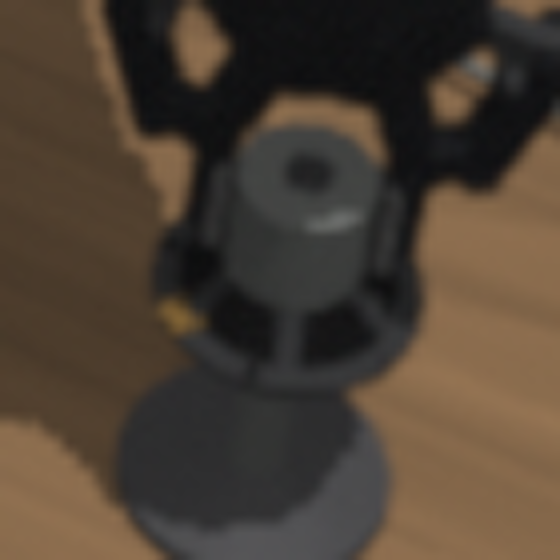

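jog_arm([
  [[255,-0.1,0,0.3,0,0,0],[255,0,0,0.2,0,-0.1,0]],
])

```text
clock: 8.57
tool_pos: [0.5526, 0.194, 0.1356]
orientation: [3.141, -0.001, 0.333]
ft_force: [0.5, 0.2, -4.1]
finger_gap: 0.0425
```

```bash
python3 -c "
from plant import bot
from h import *
rel(bot.sense(),[.5524,.1935,.1336])"
```

```text
pose [0.5526 0.194  0.1356] [ 3.1411e+00 -9.0000e-04  3.3350e-01] shift cm [-0.04  0.04  0.2 ] turn deg [ 0.03 -0.05 -0.09] F [ 0.5  0.2 -4.1] gap 0.042524608383198416 t 8.575
```

jog_arm([
  [[255,0,0,0.15,0,0,0]],
])

```text
clock: 8.7
tool_pos: [0.5527, 0.1941, 0.134]
orientation: [3.141, -0.001, 0.333]
ft_force: [0.5, 0.6, -4.2]
finger_gap: 0.0421
```

jog_arm([
  [[255,0,0,0.1,0,0,0]],
])

```text
clock: 8.82
tool_pos: [0.5526, 0.194, 0.1335]
orientation: [3.141, -0.001, 0.333]
ft_force: [-2.8, -2.1, 5.5]
finger_gap: 0.0426
```

Contact: Fz rose from −4 to +5.5 N at z = 0.1335, and I expected 0.1336. I'll check centring before letting go.

```bash
cat > ov.py <<'E'
from plant import bot
import cv2,sys
from h import *
rel(bot.sense(),[.5524,.1935,.1336])
out=[]
for n,(x,y,w) in(("scene",(330,222,36)),("top",(143,173,36))):
    c=bot.calibration(n);im=bot.capture(n)[:,:,::-1];k=8
    b=cv2.resize(im[y-w:y+w,x-w:x+w],None,fx=k,fy=k,interpolation=cv2.INTER_CUBIC)
    b=cv2.convertScaleAbs(b,alpha=1.6)
    for r,z,col in((.042,.094,(0,0,255)),(.022,.144,(0,255,0))):
        q=np.array([proj(c,[.5511+r*np.cos(t),.1924+r*np.sin(t),z]) for t in np.linspace(0,6.283,60)])
        q=((q-[x-w,y-w]+.5)*k).astype(np.int32)
        cv2.polylines(b,[q],True,col,1)
    out.append(b)
o=np.hstack(out);cv2.imwrite(sys.argv[1],cv2.resize(o,(800,400)) if len(sys.argv)<3 else out[0])
E
python3 ov.py pics/c9.png
```

```text
pose [0.5526 0.194  0.1335] [ 3.1408e+00 -6.0000e-04  3.3340e-01] shift cm [-0.03  0.04 -0.01] turn deg [ 0.04 -0.04 -0.09] F [-2.8 -2.1  5.5] gap 0.04259734671842127 t 8.825
```

View pics/c9.png

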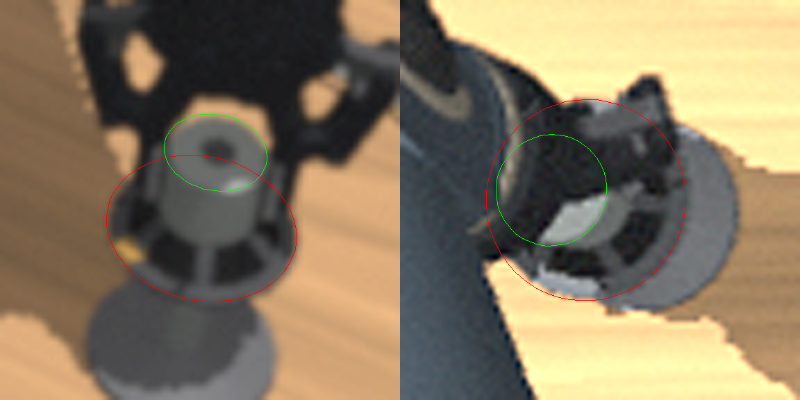

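The drawn frame and can outlines, placed at the measured pad centre, match the speaker to about half a pixel in both views. Releasing.

jog_arm([
  [[100,0,0,0,0,0,0],[60,0,0,0,0,0,0],[0,0,0,0,0,0,0],[0,0,0,0,0,0,0],[0,0,0,0,0,0,0]],
])

```text
clock: 9.55
tool_pos: [0.5545, 0.195, 0.1349]
orientation: [3.141, -0.006, 0.334]
ft_force: [0.1, 0.3, 0.0]
finger_gap: 0.0852
```

```bash
python3 ov.py pics/c10.png
```

```text
pose [0.5545 0.195  0.1349] [ 3.1415 -0.0063  0.3335] shift cm [-0.25  0.08  0.13] turn deg [ 0.01 -0.36 -0.08] F [0.1 0.3 0. ] gap 0.08517595853754271 t 9.55
```

View pics/c10.png

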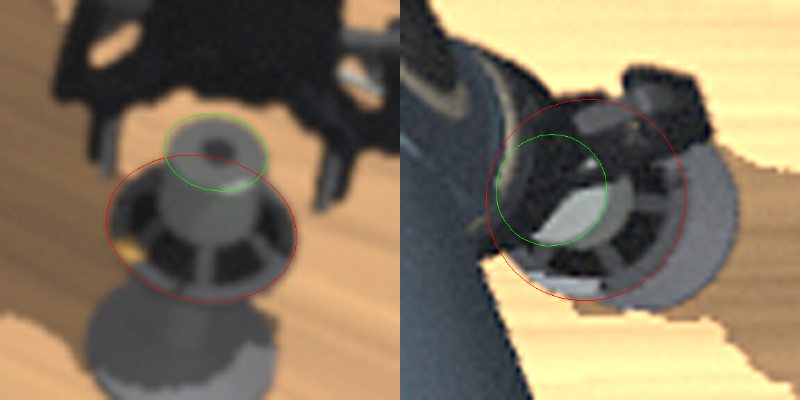

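Released, and the speaker did not move. Retreating straight up.

jog_arm([
  [[0,-0.1,0,-2,0,0,0],[0,0,0,-3,0,0,0],[0,0,0,-4,0,0,0],[0,0,0,-4,0,0,0],[0,-5,0,-1,0,0,0],[0,-4,4,0,0,0,0],[0,0,5,0,0,0,0],[0,0,5,0,0,0,0],[0,0,0,0,0,0,0],[0,0,0,0,0,0,0]],
])

```text
clock: 10.9
tool_pos: [0.5131, 0.032, 0.2928]
orientation: [3.139, -0.023, 0.339]
ft_force: [0.7, 0.6, 0.5]
finger_gap: 0.0853
```

```bash
python3 ov.py pics/c11.png
python3 - <<'E'
from plant import bot
import cv2
cv2.imwrite("pics/s11.png",bot.capture("scene")[:,:,::-1])
E
```

```text
pose [0.5131 0.032  0.2928] [ 3.1394 -0.023   0.3387] shift cm [  8.71 -13.96  16.09] turn deg [ 0.12 -1.32  0.21] F [0.7 0.6 0.5] gap 0.08525792139140136 t 10.9
```

View pics/c11.png

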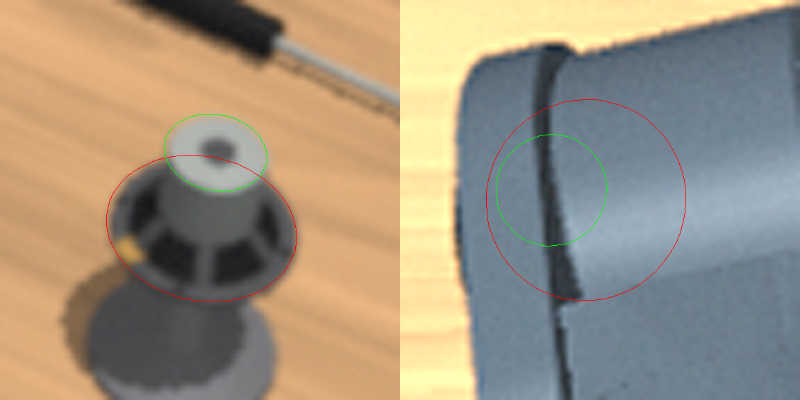

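View pics/s11.png

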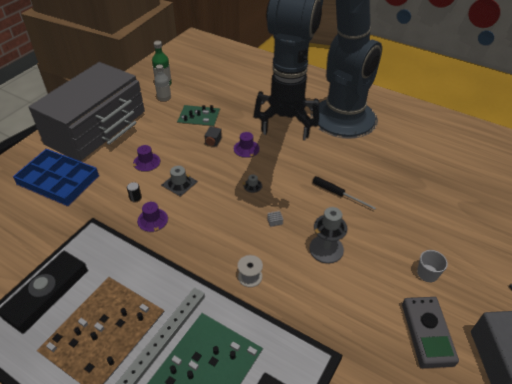

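```bash
python3 -c "
from plant import bot
print(bot.hand_in())"
```

```text
the job is handed in; nothing more can be done
None
```

The large round-frame speaker is now on the stand's rubber pad, magnet up, level and centred as far as the cameras can show. I gripped it across the can, lowered it until the wrist felt contact, opened the jaws and backed away. The job was handed in at about 11 s of the 40 s allowed.

- **Set down, not dropped:** contact came at TCP z = 0.1335 m, where I expected 0.1336 m. The wrist force changed from −4 N to +5.5 N, and the speaker did not move when released.
- **Centring:** the last scene picture shows the speaker level, within about half a pixel (roughly 1 mm) of the outline drawn at the measured pad centre. The top camera agreed as far as it could see before release, but the arm blocked its final view, so that last check rests on one camera.
- **Small disagreements:**
  - The wrist-camera and fixed-camera positions of the pad agreed within about 0.3 mm in plan, though the two fixed cameras' rays missed each other by about 3.5 mm.
  - The wrist camera put the can about 1 mm off the jaw centre line. I allowed for about half of that when placing.
- **Other speakers:** the square and small ones lie where they were.

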